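# Lay the sachet carton back in its holder

## Task

At the coffee counter, a carton of sugar sachets stands on end in the long steel holder. Push it over with the fingertips so that it lies on its back along the holder, round opening up, and push it along until its top end is flush against the holder's end wall. Do not grip or lift the carton, and leave the second carton and everything else on the counter where it stands.

Things in the scene. Friction and masses are not known exactly. Their poses are not given: they have to be found in the camera images.
- holder: fixed steel carton holder: floor 270 mm long (its x), 5 mm thick, between two low side rails (99 mm apart inside, tops 19 mm above the counter). Its +x end is shut by an end wall 55 mm tall; its -x end is open, no wall. Origin on the counter under the middle of the floor; x runs along the holder to the end wall, z up
- holder_stop (a point): middle of the inner face of the holder's end wall, 135 mm from the holder's origin along its x, 35 mm above the counter; axes as the holder's
- carton_mid (a point): centre of the carton standing on end in the holder near its open end: a closed cardboard box, 55 mm thick (x), 85 wide (y), 160 tall (z), about 0.25 kg, ordinary friction. At the start its z is up and its x within 3 degrees of the holder's x; its front (-x face, pale panel with a round dark spot, the opening) looks to the open end, its back to the end wall
- carton_top (a point): centre of the carton's top end, 80 mm from its centre along its z; axes as the carton's. When the carton has been tipped towards the end wall its z points along the holder's x, and this point is about 25 to 50 mm short of the end wall
- carton_heel (a point): middle of the carton's lower back edge (where back and bottom meet), the edge it tips over; 5 mm above the counter when it stands on the holder floor and also when it lies on its back there, its front face then 60 mm above the counter
- spare_mid (a point): a second, identical sachet carton (55 x 85 x 160 mm) standing upright on the counter beyond the holder's end wall; a bystander; point at its centre, 80 mm up
- jug_mid (a point): steel milk jug, 72 mm across, 90 mm tall, with a handle; bystander; point at its centre, 45 mm up
- jar_mid (a point): amber glass jar with a brass-coloured cap, 56 mm across, 75 mm tall; bystander; point at its centre, 38 mm up
- cup_mid (a point): white coffee cup without handle, 68 mm across, 60 mm tall; bystander; point at its centre, 30 mm up
- tamper_mid (a point): dark steel coffee tamper standing on its 58 mm base, 86 mm tall; bystander; point at its centre, 43 mm up
- tumbler_mid (a point): glass tumbler, 72 mm across, 100 mm tall; bystander; point at its centre, 50 mm up
- shaker_mid (a point): small glass shaker with a steel cap, 44 mm across, 85 mm tall; bystander; point at its centre, 43 mm up
Things that resemble listed ones, but are neither listed nor needed, are in the scene too. What is shaped like the part that bears carton_mid but blue is not meant.

How it is judged (in metres and radians):
At the end, for the whole second after the job is handed in: the carton lies on its back on the holder floor between the rails, its front face up (within 8 degrees), in line with the holder (within 8 degrees), its top end within 7 mm of the end wall (angle between carton_mid's own x axis and vertical above 3 rad and x of carton_top in the frame of holder between 0.128 and 0.139 m and y of carton_mid in the frame of holder between -0.015 and 0.015 m and z of carton_mid in the frame of holder below 0.04 m and angle between the z axis of carton_mid and the x axis of holder, either way round below 0.14 rad); the robot touches nothing.
It fails at once if the carton is lifted or carried: its lower back edge rises more than 25 mm off the holder floor (height (world z) of carton_heel above 0.03 m).
It fails at once if a bystander is moved more than 25 mm or knocked over (distance of any of spare_mid, jug_mid, jar_mid, cup_mid, tamper_mid, tumbler_mid, shaker_mid from where it was at the start of the episode above 0.025 m).
It also fails if it takes over 48 s, if anything falls off the work surface, if the arm or the gripper's body presses on something with over 40 N, if the wrist force passes 120 N, or if a joint passes its speed limit or range.

## Robot

A 6-joint arm with a two-finger parallel gripper is mounted at the origin on the work surface. World frame = base frame: x ahead of the robot, y to its left, z up, the work surface at z = 0. Lengths are in mm, angles in rad, forces in N, time in s.
With the tool pointing down it reaches from about 400 to 925 mm from the base axis. Payload 12.5 kg.
Tool frame: the origin (TCP) lies on the mounting face of the last link; the fingertips stand 190 mm ahead of it and the grasp point (between the pads) lies 171 mm ahead of it (env.grasp_offset is the distance from the TCP to the grasp point, in mm); z points along the fingers, y is the direction in which the jaws open and shut (so a half turn about z gives the same grasp; the last joint's range is limited). The gripper opens to 95 mm and grips with 3 to 60 N. Pads are 20 mm wide; open, the fingers measure 119 mm over their backs; the gripper's body (75 mm by 180 mm) begins 59 mm behind the grasp point.
Start: joints at [-1.246, 0.491, 1.559, -0, 1.092, -0.106], TCP at [261.017, -567.886, 404.761] pointing down, gripper open.
Joint ranges: [-3.1, 3.1], [-0.84, 2.19], [0.05, 2.79], [-1.13, 4.28], [0.06, 2.93], [-2.69, 2.69]. Speed limits (rad/s): [2.22, 2.22, 2.79, 3.14, 3.14, 3.14].

## Interface

Orientations are given as [roll, pitch, yaw] about the fixed x, y, z axes, in that order (R = Rz(yaw) Ry(pitch) Rx(roll)).
In Python, from cell import env, viewer gives the robot as it stands.
- The arm moves only by the tool play_rows, never from a script. Its argument "increments" is a list of rows, each an object of numbers: "dx", "dy", "dz": the shift along the tool's x, y, z in mm; "rx", "ry", "rz": the turn, a rotation vector about the tool's x, y, z in units of 6 degrees (1.0 is 6 degrees). A call has 1 to 8 rows; each row is the pose to reach, as a shift and turn from the pose measured when the call began, along the tool's axes at that moment; what a row does not reach only later rows make up. A row lasts 1/12 s, in which the tool goes at most 41.7 mm and 7.16 degrees, less where a joint would pass 70% of its speed; a pose out of reach is approached as far as the arm can. A call with a gripper value outside its range is refused whole. "fingers" is the opening, from 0 (shut) to 1 (fully open), set as the call begins (left out, the last holds). The fingers move at their own pace and stop on an object; the grip force is fixed at half the most. Time passes only in rows, so rows that repeat a pose let the fingers close. It gives the time, the measured TCP pose, the force and the opening at its end, in the units of the state.
- env.state(): the state, without advancing time (a new reading comes with each control period).
- viewer.read_camera(name): name is "scene" or "top"; returns a dict with "image" (420x560x3 uint8, red, green, blue), "fx", "fy", "cx", "cy" (pixels), "rvec" (rotation vector, rad) and "tvec" (3), from world to camera coordinates, as OpenCV has them. Camera axes: x right, y down, z forward; pixel columns grow to the right and rows downward; lengths in mm; the calibration is good to about 2 mm. A picture is of the moment at which its call begins. There is no depth.
- env.job_done(): hands the job in, once; it reports no verdict.
The state is a dict: "t": time; "joints": joint angles; "qvel": joint speeds; "tau": joint torques, N m; "eef_pos": TCP position; "tcp_rot": TCP orientation; "ft_force": force on the tool from outside, world axes, zero at the start; "moment": the same for the moment, N m; "opening": opening from 0.0 (shut) to 1.0 (fully open).
Only numpy, scipy, OpenCV 4.12 (cv2) and the standard library are available. Lean on these libraries where they do the work, as an engineer would, in place of code of your own. Each camera call takes 0.05 s, during which the arm holds its last target.

## Working session

There is one attempt and no reset: what is moved stays moved. The work goes in short steps, Python scripts to look and compute and a tool call to move; the robot and the scene stay as the last step left them, time stands still between calls to the robot, and variables do not carry over. Pictures are saved under pics/ and viewed, and the job is handed in when it is done.

Besides the shell and the picture viewer there is one more tool, called in YAML: its name, and indented under it one key for each argument. play_rows: Moves the arm, as the interface text tells. Its arguments: {"type":"object","properties":{"increments":{"type":"array","items":{"type":"object","properties":{"dx":{"type":"number"},"dy":{"type":"number"},"dz":{"type":"number"},"rx":{"type":"number"},"ry":{"type":"number"},"rz":{"type":"number"}}}},"fingers":{"type":"number"}},"required":["increments"]}

```bash
mkdir -p pics; ls; python3 - <<'E'
from cell import env, viewer
import cv2
for n in("scene","top"):
    c=viewer.read_camera(n); cv2.imwrite(f"pics/{n}0.png",c["image"][:,:,::-1]); print({k:v for k,v in c.items() if k!="image"})
print(env.state())
E
```

```text
pics
{'fx': 455.96268262374355, 'fy': 455.96268262374355, 'cx': 274.76319644659975, 'cy': 209.5778351474554, 'rvec': array([ 1.6909972 ,  1.76492101, -0.76815978]), 'tvec': array([  89.5594693 , -294.54503418, 1716.30851572])}
{'fx': 434.7685270140142, 'fy': 434.7685270140142, 'cx': 278.59716842423734, 'cy': 218.64807091462748, 'rvec': array([ 2.18197481, -2.04416084,  0.20725517]), 'tvec': array([-90.28611413, 605.84729311, 877.00000861])}
{'t': 0.1, 'joints': array([-1.24562550e+00,  4.91489670e-01,  1.55939263e+00, -2.73631550e-06,
        1.09169677e+00, -1.05610585e-01]), 'qvel': array([ 0.00076012, -0.00220365, -0.001795  ,  0.00039761, -0.00014641,
        0.00146737]), 'tau': array([ 4.71073654e-03, -6.13621688e+01, -2.58605665e+01,  6.94179442e-02,
        4.70067433e-02, -4.86775787e-05]), 'eef_pos': array([ 260.99301234, -567.8649016 ,  404.22464144]), 'tcp_rot': array([-3.14061147e+00, -1.01569460e-04,  4.30782622e-01]), 'ft_force': array([-0.23879121, -0.52957554, -0.14695569]), 'moment': array([-0.02436272,  0.00472633, -0.00876226]), 'opening': 0.9985092694299886}
```

View pics/scene0.png

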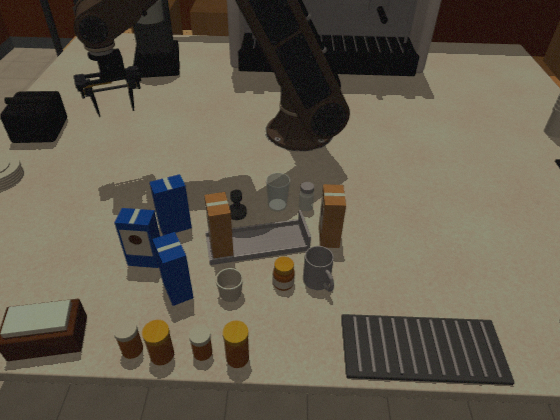

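View pics/top0.png

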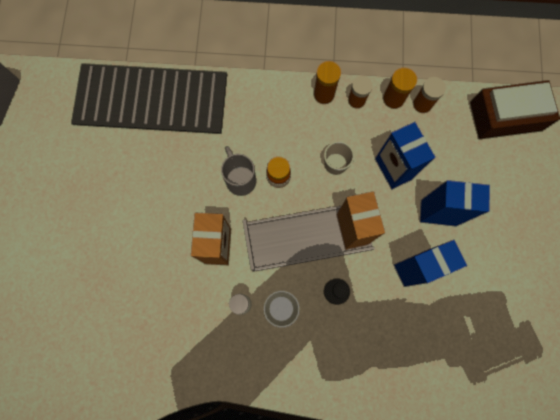

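The carton in the holder is orange, at top (360,220) and scene (220,228). The end wall is at the left in the top view, near x=250. I'll zoom in for the corners.

```bash
python3 - <<'E'
import cv2
a=cv2.imread("pics/top0.png")[120:320,180:480]; 
a=cv2.convertScaleAbs(cv2.resize(a,None,fx=2.667,fy=2.667,interpolation=cv2.INTER_CUBIC),alpha=1.6); cv2.imwrite("pics/topz.png",a[:600,:800])
a=cv2.imread("pics/scene0.png")[160:310,190:390]; 
a=cv2.convertScaleAbs(cv2.resize(a,None,fx=4,fy=4,interpolation=cv2.INTER_CUBIC),alpha=1.4); cv2.imwrite("pics/scenez.png",a[:600,:800])
E
```

```text
(no output)
```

View pics/topz.png

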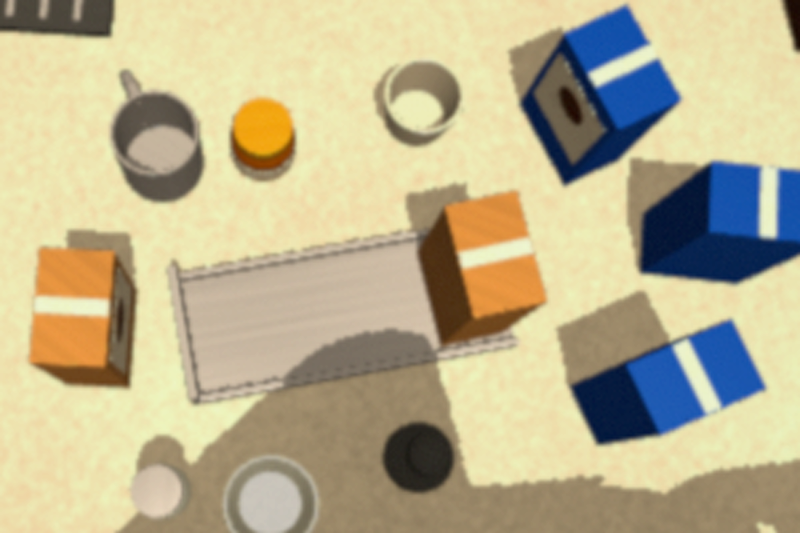

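View pics/scenez.png

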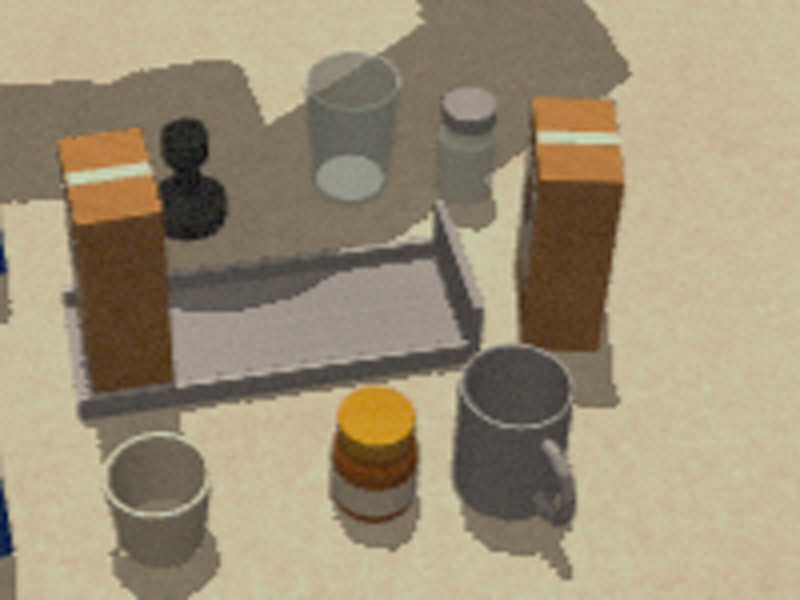

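```bash
cat > h.py <<'E'
import numpy as np, cv2
from cell import env, viewer
def ray(c,uv,z):
    R=cv2.Rodrigues(c["rvec"])[0]; C=-R.T@c["tvec"]
    d=R.T@np.array([(uv[0]-c["cx"])/c["fx"],(uv[1]-c["cy"])/c["fy"],1]); return C+d*(z-C[2])/d[2]
def proj(c,P): return cv2.projectPoints(np.array(P,float).reshape(-1,3),c["rvec"],c["tvec"],np.array([[c["fx"],0,c["cx"]],[0,c["fy"],c["cy"]],[0,0,1.]]),None)[0].reshape(-1,2)
E
python3 - <<'E'
from h import *
c=viewer.read_camera("top"); s=viewer.read_camera("scene")
T=lambda p,z: ray(c,(180+p[0]/2.667,120+p[1]/2.667),z).round(1)
S=lambda p,z: ray(s,(190+p[0]/4,160+p[1]/4),z).round(1)
print("carton",[T(p,165)[:2] for p in [(445,205),(518,192),(546,300),(473,318)]])
print("cartonS",[S(p,165)[:2] for p in [(60,138),(142,129),(161,211),(77,221)]])
print("cartonS low front edge",[S(p,5)[:2] for p in [(90,391),(173,384)]])
print("wall in",[T(p,55)[:2] for p in [(180,263),(201,398)]], [S(p,55)[:2] for p in [(437,205),(480,305)]])
print("rail",[T(p,19)[:2] for p in [(182,272),(418,234),(199,395),(515,340)]])
print("railS",[S(p,19)[:2] for p in [(80,403),(480,345),(65,292),(435,243)]])
print("spare",[T(p,160)[:2] for p in [(38,248),(112,251),(104,364),(30,362)]])
for n,p,z in [("jug",(156,133),90),("jar",(263,127),75),("cup",(423,96),60),("tamper",(430,452),86),("tumbler",(270,500),100),("shaker",(158,490),85)]: print(n,T(p,z)[:2])
E
```

```text
carton [array([ 640.9, -180.7]), array([ 654.1, -233.3]), array([ 575.8, -254.9]), array([ 559.4, -203.3])]
cartonS [array([ 576., -252.]), array([ 564.1, -200. ]), array([ 642.3, -179. ]), array([ 654. , -229.7])]
cartonS low front edge [array([ 651.2, -234.6]), array([ 642.1, -179.2])]
wall in [array([607.3,  16.8]), array([499.2,  -8.5])] [array([507. ,  -1.7]), array([605.6,  27. ])]
rail [array([606.8,  17.6]), array([ 652.7, -180.1]), array([504.5,  -4.6]), array([ 567.3, -264.4])]
railS [array([ 674.4, -236.9]), array([608.6,  29.3]), array([ 572. , -262.1]), array([508.5,  -1.4])]
spare [array([590.9, 111.3]), array([592.1,  57.7]), array([510.2,  56. ]), array([508.2, 108.4])]
jug [705.1  41.5]
jar [720.6 -43.5]
cup [ 761.3 -174.6]
tamper [ 467.1 -187.4]
tumbler [423.5 -68. ]
shaker [425.4  17. ]
```

```bash
python3 - <<'E'
from h import *
c=viewer.read_camera("top")
T=lambda p,z: ray(c,(180+p[0]/2.667,120+p[1]/2.667),z)
O=np.array([591,-118.]);h=np.array([-.235,.972]);y=np.array([-h[1],h[0]])
H=lambda P:np.round([(P[:2]-O)@h,(P[:2]-O)@y])
for n,q in dict(A=[(567,37),(628,6),(680,98),(617,130)],B=[(712,163),(710,233)],C=[(627,375),(732,320),(765,388),(662,434)],carton=[(445,205),(518,192),(546,300),(473,318)]).items(): print(n,[H(T(p,165 if n=='carton' else 160)) for p in q])
for n,p,z in [("jug",(156,133),90),("jar",(263,127),75),("cup",(423,96),60),("tamper",(430,452),86),("tumbler",(270,500),100),("shaker",(158,490),85)]: print(n,H(T(p,z)))
# overlay fit of holder
from scipy.optimize import least_squares
s=viewer.read_camera("scene")
obs=[(c,(180+a/2.667,120+b/2.667),P) for (a,b),P in [((180,263),(135,-49.5,55)),((201,398),(135,49.5,55)),((515,340),(-135,50.5,19))]]
obs+=[(s,(190+a/4,160+b/4),P) for (a,b),P in [((437,205),(135,49.5,55)),((476,307),(135,-49.5,55)),((80,403),(-135,-50.5,19)),((65,292),(-135,50.5,19))]]
def f(v):
    h=np.array([np.cos(v[2]),np.sin(v[2])]);y=np.array([-h[1],h[0]])
    return np.concatenate([proj(k,[*(v[:2]+P[0]*h+P[1]*y),P[2]])[0]-uv for k,uv,P in obs])
r=least_squares(f,[591,-118,1.8],loss="soft_l1"); print(r.x, r.fun.round(1))
E
```

```text
A [array([-190., -147.]), array([-241., -163.]), array([-262.,  -85.]), array([-211.,  -69.])]
B [array([-274.,  -32.]), array([-259.,   19.])]
C [array([-176.,  109.]), array([-259.,   83.]), array([-270.,  134.]), array([-190.,  153.])]
carton [array([-73., -34.]), array([-127.,  -34.]), array([-129.,   47.]), array([-76.,  51.])]
jug [ 128. -148.]
jar [  42. -144.]
cup [ -95. -152.]
tamper [-38. 137.]
tumbler [ 88. 151.]
shaker [170. 129.]
[ 587.83804446 -121.45128779    1.81001834] [-2.2  1.4 -2.7 -4.2  0.1 -1.5 -0.1  0.2 -1.1 -1.  -1.1 -1.6 -0.8 -0.3]
```

play_rows:
  fingers: 0.4
  increments:
    - {"dx":18,"dy":-4.5,"rz":-0.6}
    - {"dx":54,"dy":-13.5,"rz":-1.7}
    - {"dx":91,"dy":-22.7,"rz":-2.8}
    - {"dx":128,"dy":-32,"rz":-3.9}
    - {"dx":165,"dy":-41,"rz":-5}
    - {"dx":202,"dy":-50.5,"rz":-6.1}
    - {"dx":239,"dy":-60,"rz":-7.2}
    - {"dx":265,"dy":-66,"rz":-8}

```text
invalid input
```

```bash
cat >> h.py <<'E'
def to(P,yaw):
    s=env.state(); from scipy.spatial.transform import Rotation as Ro
    R=Ro.from_euler("xyz",s["tcp_rot"]); G=Ro.from_euler("xyz",[np.pi,0,yaw])
    print("t",round(s["t"],2),"pos",s["eef_pos"].round(1),"rot",s["tcp_rot"].round(3),"F",s["ft_force"].round(1))
    print("d",(R.inv().apply(np.array(P)-s["eef_pos"])).round(1),"r",((R.inv()*G).as_rotvec()/np.radians(6)).round(2))
E
python3 -c "
from h import *
to([622.8,-277.7,404],1.81)"
```

```text
t 0.3 pos [ 261.  -567.9  404.6] rot [-3.141 -0.     0.431] F [-0.1  0.7  0.1]
d [ 449.9 -112.6    0.6] r [ -0.    -0.   -13.17]
```

The call came back "invalid input". I'll try it again with every key given.

play_rows:
  fingers: 0.4
  increments:
    - {"dx":18,"dy":-4.5,"dz":0,"rx":0,"ry":0,"rz":-0.6}
    - {"dx":54,"dy":-13.5,"dz":0,"rx":0,"ry":0,"rz":-1.7}

```text
t: 0.47
eef_pos: [302.9, -534.4, 404.2]
tcp_rot: [-3.141, 0.0, 0.607]
ft_force: [1.1, -0.0, 0.6]
opening: 0.914
```

```bash
python3 -c "
from h import *
to([622.8,-277.7,404],1.81)"
```

```text
t 0.47 pos [ 302.9 -534.4  404.2] rot [-3.141  0.     0.607] F [ 1.1 -0.   0.6]
d [409.1 -28.3   0. ] r [ -0.     0.   -11.49]
```

play_rows:
  fingers: 0.4
  increments:
    - {"dx":36,"dy":-2.5,"dz":0,"rx":0,"ry":0,"rz":-1.1}
    - {"dx":72,"dy":-5,"dz":0,"rx":0,"ry":0,"rz":-2.2}
    - {"dx":108,"dy":-7.5,"dz":0,"rx":0,"ry":0,"rz":-3.3}
    - {"dx":144,"dy":-10,"dz":0,"rx":0,"ry":0,"rz":-4.4}
    - {"dx":180,"dy":-12.5,"dz":0,"rx":0,"ry":0,"rz":-5.5}
    - {"dx":216,"dy":-15,"dz":0,"rx":0,"ry":0,"rz":-6.6}
    - {"dx":252,"dy":-17.5,"dz":0,"rx":0,"ry":0,"rz":-7.7}
    - {"dx":280,"dy":-19.4,"dz":0,"rx":0,"ry":0,"rz":-8.6}

```text
t: 1.13
eef_pos: [523.5, -356.8, 404.1]
tcp_rot: [-3.141, -0.0, 1.515]
ft_force: [0.2, -0.1, -0.2]
opening: 0.409
```

```bash
python3 -c "
from h import *
to([622.8,-277.7,404],1.81)"
```

```text
t 1.13 pos [ 523.5 -356.8  404.1] rot [-3.141 -0.     1.515] F [ 0.2 -0.1 -0.2]
d [84.5 94.7  0.1] r [-0.   -0.   -2.82]
```

Then the move over, with the lowering to TCP z 333 last.

play_rows:
  fingers: 0.4
  increments:
    - {"dx":21,"dy":24,"dz":0,"rx":0,"ry":0,"rz":-0.7}
    - {"dx":42,"dy":48,"dz":0,"rx":0,"ry":0,"rz":-1.4}
    - {"dx":63,"dy":71,"dz":0,"rx":0,"ry":0,"rz":-2.1}
    - {"dx":84.5,"dy":94.5,"dz":0,"rx":0,"ry":0,"rz":-2.8}
    - {"dx":84.5,"dy":94.5,"dz":20,"rx":0,"ry":0,"rz":-2.8}
    - {"dx":84.5,"dy":94.5,"dz":45,"rx":0,"ry":0,"rz":-2.8}
    - {"dx":84.5,"dy":94.5,"dz":71,"rx":0,"ry":0,"rz":-2.8}
    - {"dx":84.5,"dy":94.5,"dz":71,"rx":0,"ry":0,"rz":-2.8}

```text
t: 1.8
eef_pos: [622.1, -277.1, 328.1]
tcp_rot: [-3.136, -0.005, 1.808]
ft_force: [-1.0, 0.9, -0.2]
opening: 0.4
```

```bash
cat > look.py <<'E'
import sys
from h import *
to([622.8,-277.7,333],1.81)
c=viewer.read_camera("top")["image"][120:320,180:480]; s=viewer.read_camera("scene")["image"][150:300,165:390]
im=np.vstack([cv2.resize(c,(450,300),interpolation=cv2.INTER_CUBIC),cv2.resize(s,(450,300),interpolation=cv2.INTER_CUBIC)])
cv2.imwrite(f"pics/{sys.argv[1]}.png",cv2.convertScaleAbs(im,alpha=1.4)[:,:,::-1])
E
python3 look.py l1
```

```text
t 1.8 pos [ 622.1 -277.1  328.1] rot [-3.136 -0.005  1.808] F [-1.   0.9 -0.2]
d [-0.7  0.5 -4.9] r [-0.05 -0.05 -0.02]
```

View pics/l1.png

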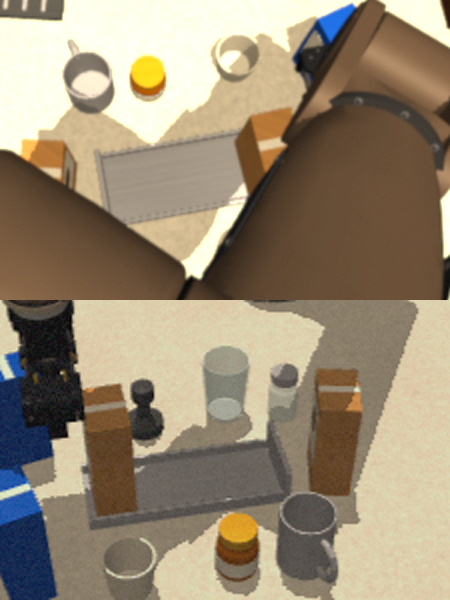

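The gripper is behind the carton (lower panel, about (55,400)) and the carton is still upright. Now I'll push slowly forward along tool x.

play_rows:
  fingers: 0.4
  increments:
    - {"dx":8,"dy":0,"dz":-2,"rx":0,"ry":0,"rz":0}
    - {"dx":15,"dy":0,"dz":-4,"rx":0,"ry":0,"rz":0}
    - {"dx":20,"dy":0,"dz":-5,"rx":0,"ry":0,"rz":0}
    - {"dx":25,"dy":0,"dz":-5,"rx":0,"ry":0,"rz":0}
    - {"dx":30,"dy":0,"dz":-5,"rx":0,"ry":0,"rz":0}
    - {"dx":35,"dy":0,"dz":-5,"rx":0,"ry":0,"rz":0}
    - {"dx":40,"dy":0,"dz":-5,"rx":0,"ry":0,"rz":0}
    - {"dx":45,"dy":0,"dz":-5,"rx":0,"ry":0,"rz":0}

```text
t: 2.57
eef_pos: [612.0, -233.6, 338.1]
tcp_rot: [-3.14, -0.001, 1.808]
ft_force: [0.6, -0.2, 0.3]
opening: 0.401
```

```bash
python3 look.py l2
```

```text
t 2.57 pos [ 612.  -233.6  338.1] rot [-3.140e+00 -1.000e-03  1.808e+00] F [ 0.6 -0.2  0.3]
d [-45.4   0.1   5.1] r [-0.01 -0.01 -0.02]
```

View pics/l2.png

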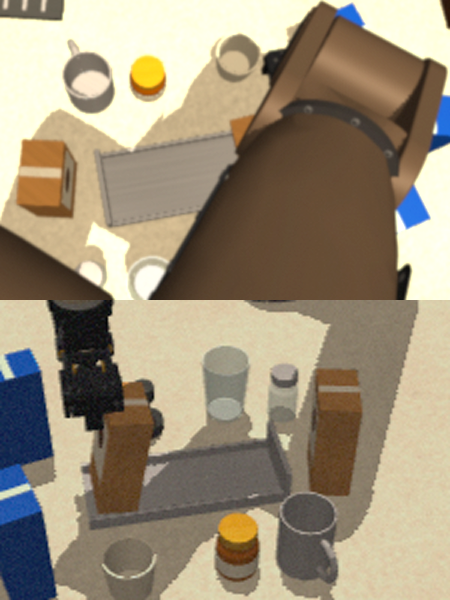

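The carton is tilting forward (lower panel, top at (128,400)) with its foot still in place. I'll keep pushing.

play_rows:
  fingers: 0.4
  increments:
    - {"dx":5,"dy":0,"dz":0,"rx":0,"ry":0,"rz":0}
    - {"dx":10,"dy":0,"dz":0,"rx":0,"ry":0,"rz":0}
    - {"dx":15,"dy":0,"dz":0,"rx":0,"ry":0,"rz":0}
    - {"dx":20,"dy":0,"dz":0,"rx":0,"ry":0,"rz":0}
    - {"dx":25,"dy":0,"dz":0,"rx":0,"ry":0,"rz":0}
    - {"dx":30,"dy":0,"dz":0,"rx":0,"ry":0,"rz":0}
    - {"dx":33,"dy":0,"dz":0,"rx":0,"ry":0,"rz":0}
    - {"dx":33,"dy":0,"dz":0,"rx":0,"ry":0,"rz":0}

```text
t: 3.33
eef_pos: [604.2, -200.6, 338.1]
tcp_rot: [-3.14, -0.002, 1.809]
ft_force: [-0.1, -0.1, -0.0]
opening: 0.399
```

```bash
python3 look.py l3
```

```text
t 3.33 pos [ 604.2 -200.6  338.1] rot [-3.140e+00 -2.000e-03  1.809e+00] F [-0.1 -0.1 -0. ]
d [-79.3  -0.1   5. ] r [-0.01 -0.01 -0.01]
```

View pics/l3.png

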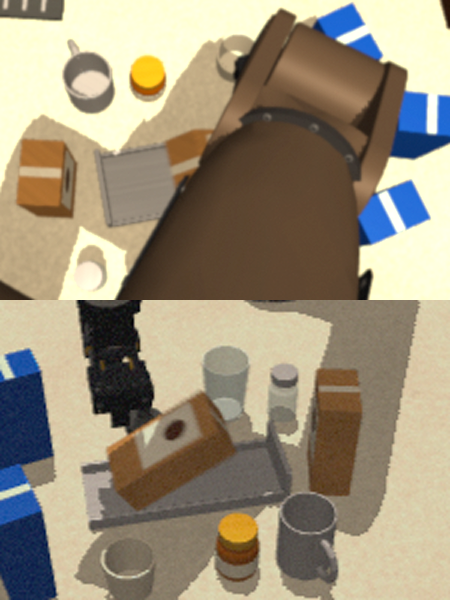

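The carton is past balance and falling on its own (lower panel, opening at (175,430)). I'll back the tool off 35 mm and look again.

play_rows:
  fingers: 0.4
  increments:
    - {"dx":-8,"dy":0,"dz":0,"rx":0,"ry":0,"rz":0}
    - {"dx":-20,"dy":0,"dz":0,"rx":0,"ry":0,"rz":0}
    - {"dx":-30,"dy":0,"dz":0,"rx":0,"ry":0,"rz":0}
    - {"dx":-35,"dy":0,"dz":0,"rx":0,"ry":0,"rz":0}
    - {"dx":-35,"dy":0,"dz":0,"rx":0,"ry":0,"rz":0}
    - {"dx":-35,"dy":0,"dz":0,"rx":0,"ry":0,"rz":0}

```text
t: 3.93
eef_pos: [612.5, -235.8, 337.8]
tcp_rot: [-3.14, -0.002, 1.808]
ft_force: [-1.1, 0.2, -0.0]
opening: 0.397
```

```bash
python3 look.py l4
```

```text
t 3.93 pos [ 612.5 -235.8  337.8] rot [-3.140e+00 -2.000e-03  1.808e+00] F [-1.1  0.2 -0. ]
d [-43.1   0.2   4.7] r [-0.02 -0.02 -0.02]
```

View pics/l4.png

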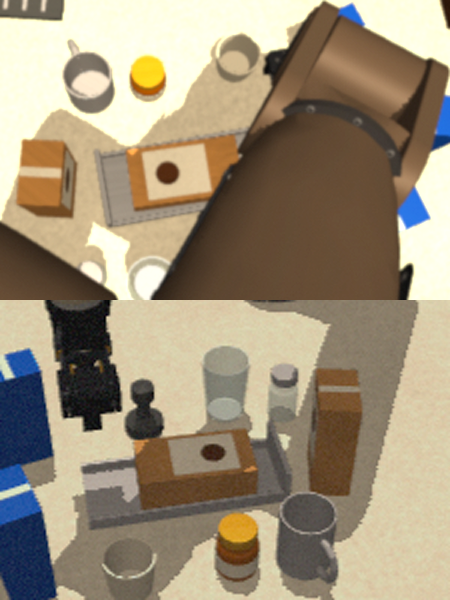

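It lies on its back with the opening up: front face from (135,440) to (256,460) in the lower panel. Next I'll measure its ends.

```bash
python3 - <<'E'
from h import *
s=viewer.read_camera("scene");c=viewer.read_camera("top")
im=s["image"][205:280,220:330]; cv2.imwrite("pics/z5.png",cv2.convertScaleAbs(cv2.resize(im,None,fx=6,fy=6,interpolation=cv2.INTER_CUBIC),alpha=1.4)[:,:,::-1])
O=np.array([589,-120.]);h=np.array([np.cos(1.81),np.sin(1.81)]);y=np.array([-h[1],h[0]])
H=lambda P:np.round([(P[:2]-O)@h,(P[:2]-O)@y],1)
for p in [(141,170),(256,160),(247,131),(135,141)]: print(H(ray(s,(165+p[0]/2,150+p[1]/2),60)))
for p in [(128,151),(134,209)]: print("top",H(ray(c,(180+p[0]/1.5,120+p[1]/1.5),60)))
E
```

```text
[-58.1 -13.5]
[ 97.9 -23.9]
[98.8 34.8]
[-58.4  44. ]
top [ 91.2 -38. ]
top [96.9 45.8]
```

View pics/z5.png

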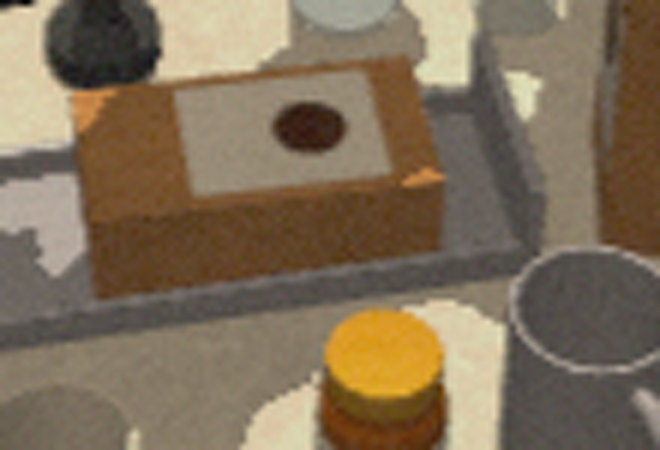

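play_rows:
  fingers: 0.4
  increments:
    - {"dx":0,"dy":0,"dz":15,"rx":0,"ry":0,"rz":0}
    - {"dx":0,"dy":0,"dz":38,"rx":0,"ry":0,"rz":0}
    - {"dx":0,"dy":0,"dz":61,"rx":0,"ry":0,"rz":0}
    - {"dx":0,"dy":0,"dz":84,"rx":0,"ry":0,"rz":0}
    - {"dx":0,"dy":0,"dz":100,"rx":0,"ry":0,"rz":0}
    - {"dx":0,"dy":0,"dz":110,"rx":0,"ry":0,"rz":0}
    - {"dx":0,"dy":0,"dz":113,"rx":0,"ry":0,"rz":0}
    - {"dx":0,"dy":0,"dz":113,"rx":0,"ry":0,"rz":0}

```text
t: 4.8
eef_pos: [612.5, -234.6, 224.8]
tcp_rot: [-3.14, -0.002, 1.809]
ft_force: [-0.2, -0.0, -0.3]
opening: 0.399
```

```bash
python3 look.py l6
```

```text
t 4.8 pos [ 612.5 -234.6  224.8] rot [-3.140e+00 -2.000e-03  1.809e+00] F [-0.2 -0.  -0.3]
d [ -44.1   -0.4 -108.3] r [-0.02 -0.02 -0.01]
```

View pics/l6.png

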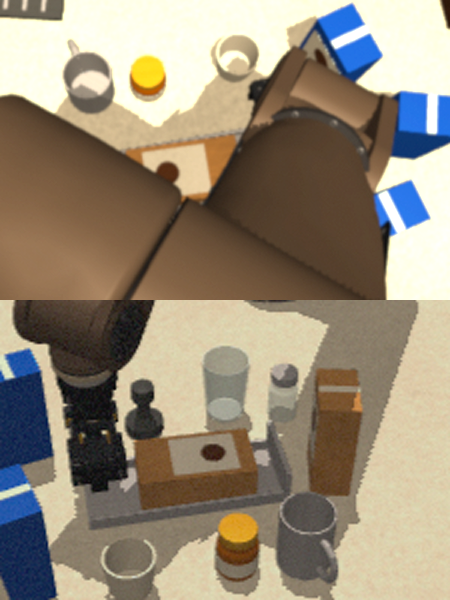

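The fingertips are down inside the rails behind the carton (lower panel, about (95,480)), and nothing else has moved. Estimated gap is 45 mm, then about 39 mm of push. I'll do most of that first.

play_rows:
  fingers: 0.4
  increments:
    - {"dx":12,"dy":0,"dz":0,"rx":0,"ry":0,"rz":0}
    - {"dx":25,"dy":0,"dz":0,"rx":0,"ry":0,"rz":0}
    - {"dx":35,"dy":0,"dz":0,"rx":0,"ry":0,"rz":0}
    - {"dx":43,"dy":0,"dz":0,"rx":0,"ry":0,"rz":0}
    - {"dx":50,"dy":0,"dz":0,"rx":0,"ry":0,"rz":0}
    - {"dx":57,"dy":0,"dz":0,"rx":0,"ry":0,"rz":0}
    - {"dx":64,"dy":0,"dz":0,"rx":0,"ry":0,"rz":0}
    - {"dx":70,"dy":0,"dz":0,"rx":0,"ry":0,"rz":0}

```text
t: 5.57
eef_pos: [596.0, -166.1, 226.3]
tcp_rot: [-3.141, -0.0, 1.809]
ft_force: [1.0, -2.0, 1.8]
opening: 0.399
```

```bash
python3 look.py l7
```

```text
t 5.57 pos [ 596.  -166.1  226.3] rot [-3.141 -0.     1.809] F [ 1.  -2.   1.8]
d [-114.7   -0.3 -106.8] r [-0.   -0.   -0.01]
```

View pics/l7.png

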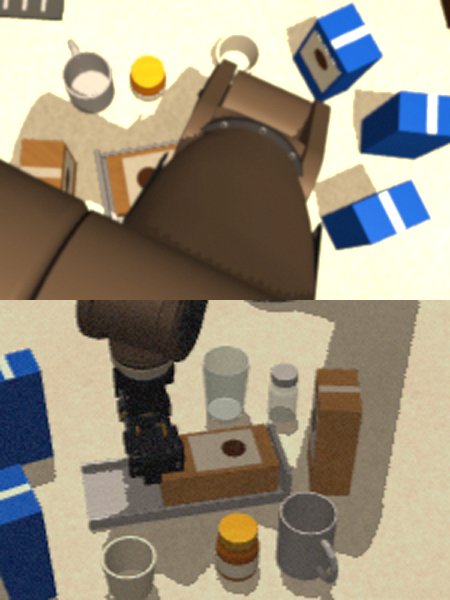

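The carton slides well and has a small gap left (lower panel, top end about (276,460), wall about (285,465)). I'll close it slowly and watch the force.

play_rows:
  fingers: 0.4
  increments:
    - {"dx":2,"dy":0,"dz":0,"rx":0,"ry":0,"rz":0}
    - {"dx":4,"dy":0,"dz":0,"rx":0,"ry":0,"rz":0}
    - {"dx":6,"dy":0,"dz":0,"rx":0,"ry":0,"rz":0}
    - {"dx":8,"dy":0,"dz":0,"rx":0,"ry":0,"rz":0}

```text
t: 6.0
eef_pos: [594.4, -158.6, 226.3]
tcp_rot: [3.141, 0.001, 1.81]
ft_force: [4.3, -12.2, -0.2]
opening: 0.399
```

play_rows:
  fingers: 0.4
  increments:
    - {"dx":1.5,"dy":0,"dz":0,"rx":0,"ry":0,"rz":0}
    - {"dx":3,"dy":0,"dz":0,"rx":0,"ry":0,"rz":0}

```text
t: 6.17
eef_pos: [594.2, -157.6, 226.7]
tcp_rot: [3.139, 0.006, 1.811]
ft_force: [0.7, -27.3, -1.0]
opening: 0.402
```

play_rows:
  fingers: 0.4
  increments:
    - {"dx":1,"dy":0,"dz":0,"rx":0,"ry":0,"rz":0}
    - {"dx":2,"dy":0,"dz":0,"rx":0,"ry":0,"rz":0}

```text
t: 6.33
eef_pos: [594.0, -157.1, 227.0]
tcp_rot: [3.137, 0.009, 1.812]
ft_force: [0.6, -20.3, -0.4]
opening: 0.401
```

```bash
python3 look.py l8
```

```text
t 6.33 pos [ 594.  -157.1  227. ] rot [3.137 0.009 1.812] F [  0.6 -20.3  -0.4]
d [-125.    -0.4 -104.9] r [0.04 0.09 0.02]
```

View pics/l8.png

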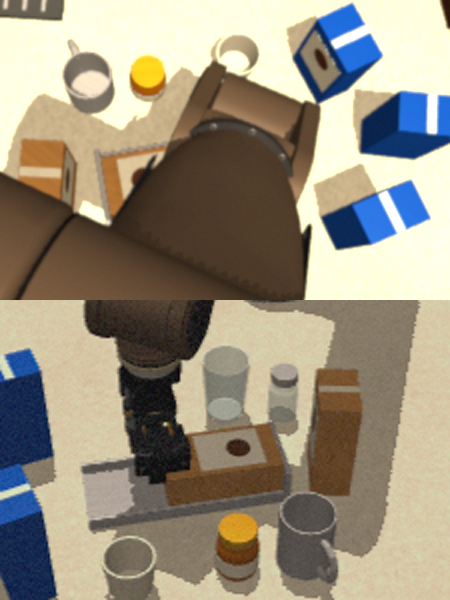

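The force rose to 20–27 N and the carton stopped, so it is against the wall. I'll back off, raise the tool, then check.

play_rows:
  fingers: 0.4
  increments:
    - {"dx":-5,"dy":0,"dz":0,"rx":0,"ry":0,"rz":0}
    - {"dx":-15,"dy":0,"dz":0,"rx":0,"ry":0,"rz":0}
    - {"dx":-30,"dy":0,"dz":0,"rx":0,"ry":0,"rz":0}
    - {"dx":-40,"dy":0,"dz":-5,"rx":0,"ry":0,"rz":0}
    - {"dx":-45,"dy":0,"dz":-25,"rx":0,"ry":0,"rz":0}
    - {"dx":-50,"dy":0,"dz":-55,"rx":0,"ry":0,"rz":0}
    - {"dx":-50,"dy":0,"dz":-90,"rx":0,"ry":0,"rz":0}
    - {"dx":-50,"dy":0,"dz":-120,"rx":0,"ry":0,"rz":0}

```text
t: 7.1
eef_pos: [605.2, -205.9, 349.5]
tcp_rot: [3.137, 0.009, 1.811]
ft_force: [0.3, -0.6, 0.3]
opening: 0.4
```

play_rows:
  fingers: 0.4
  increments:
    - {"dx":-20,"dy":0,"dz":-30,"rx":0,"ry":0,"rz":0}
    - {"dx":-50,"dy":0,"dz":-60,"rx":0,"ry":0,"rz":0}
    - {"dx":-80,"dy":0,"dz":-70,"rx":0,"ry":0,"rz":0}
    - {"dx":-110,"dy":0,"dz":-70,"rx":0,"ry":0,"rz":0}
    - {"dx":-140,"dy":0,"dz":-70,"rx":0,"ry":0,"rz":0}
    - {"dx":-160,"dy":0,"dz":-70,"rx":0,"ry":0,"rz":0}
    - {"dx":-160,"dy":0,"dz":-70,"rx":0,"ry":0,"rz":0}
    - {"dx":-160,"dy":0,"dz":-70,"rx":0,"ry":0,"rz":0}

```text
t: 7.77
eef_pos: [642.4, -362.3, 420.5]
tcp_rot: [3.138, 0.008, 1.809]
ft_force: [-0.2, 0.0, -0.4]
opening: 0.404
```

```bash
python3 look.py l9; python3 - <<'E'
from h import *
s=viewer.read_camera("scene");c=viewer.read_camera("top")
a=cv2.resize(s["image"][200:275,235:335],None,fx=6,fy=6,interpolation=cv2.INTER_CUBIC)[:450,:600]
cv2.imwrite("pics/z9s.png",cv2.convertScaleAbs(a,alpha=1.4)[:,:,::-1])
a=cv2.resize(c["image"][195:285,230:380],None,fx=5,fy=5,interpolation=cv2.INTER_CUBIC)
cv2.imwrite("pics/z9t.png",cv2.convertScaleAbs(a,alpha=1.4)[:,:,::-1])
E
```

```text
t 7.77 pos [ 642.4 -362.3  420.5] rot [3.138 0.008 1.809] F [-0.2  0.  -0.4]
d [87.5  0.6 86.8] r [ 0.04  0.08 -0.01]
```

View pics/l9.png

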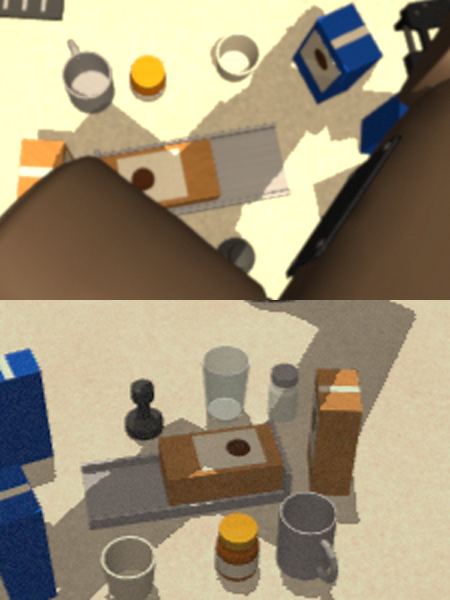

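View pics/z9s.png

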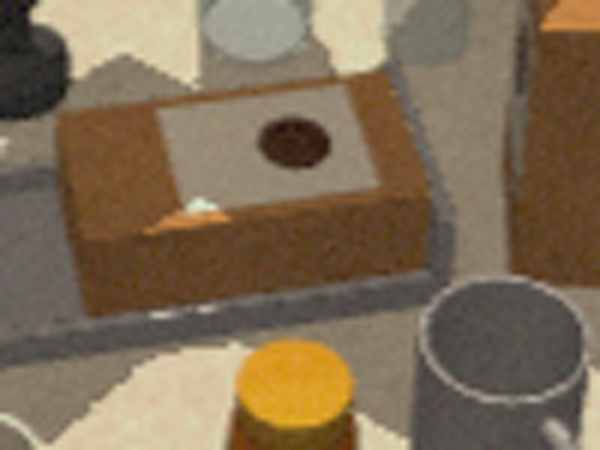

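View pics/z9t.png

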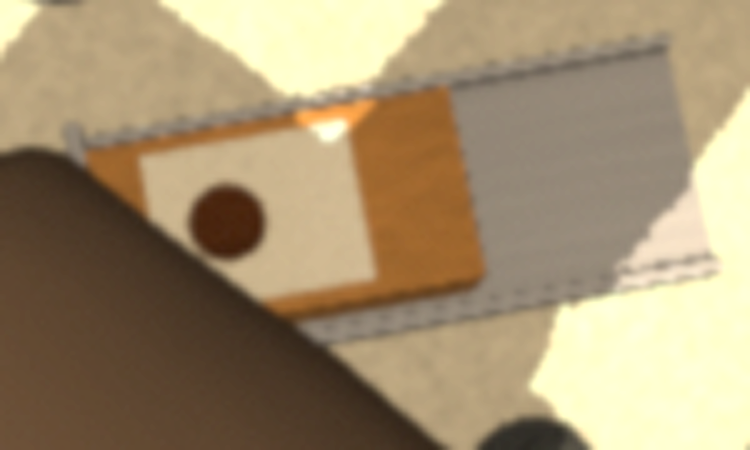

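In the zoomed views the carton's top end touches the wall (top zoom, about (85,150)) and it sits between the rails. One numeric check before handing in.

```bash
python3 - <<'E'
from h import *
c=viewer.read_camera("top"); s=viewer.read_camera("scene")
T=lambda p,z: ray(c,(230+p[0]/5,195+p[1]/5),z)
S=lambda p,z: ray(s,(235+p[0]/6,200+p[1]/6),z)
O=np.array([589,-120.]);h=np.array([np.cos(1.81),np.sin(1.81)]);y=np.array([-h[1],h[0]])
H=lambda P:np.round([(P[:2]-O)@h,(P[:2]-O)@y],1)
print("bottom end T",H(T((450,88),60)),H(T((485,275),60)),"open end",H(T((665,38),19)),H(T((715,265),19)),"top corner",H(T((85,150),60)),"wall inner",H(T((82,130),55)))
print("S",[H(S(p,60)) for p in [(57,113),(80,240),(430,193),(388,72)]])
E
```

```text
bottom end T [-28.3 -35.1] [-27.4  47.4] open end [-134.7  -49.1] [-134.6   56.4] top corner [131.7 -35.5] wall inner [131.8 -45.4]
S [array([-24.8,  44.4]), array([-27.3, -38.4]), array([132.4, -39. ]), array([133.2,  43.1])]
```

```bash
python3 -c "
from cell import env
print(env.job_done())"
```

```text
the job is handed in; nothing more can be done
None
```

I pushed the carton over with the fingertips at about 140–148 mm height. It fell onto its back in the holder with the round opening up. I then pushed it along by its bottom end until it stopped against the end wall, backed off, raised the tool clear and handed in at about 8 s. The hand-in gives no verdict.

**Last checks on the carton:**
- **Position along the holder:** the top end measures x ≈ 132–133 mm (allowed 128–139), and both cameras show it flush with the wall.
- **Sideways and alignment:** the carton's centre is about 3–6 mm off the holder's middle, and its line is within about 1–2 degrees of the holder's.
- **Contact force:** it reached 27 N against the wall, and read near zero after I backed off.
- **Bystanders:** none looked moved or knocked over in the views I could see; I did not measure their final positions.

**Disagreements and limits:**
- The two cameras differed by a few mm. The top view put the wall's inner face at about 132 mm instead of the nominal 135, so I relied on the force stop as well.
- In the last top view the arm hid part of the scene: the carton's other top corner, the tumbler and the shaker. The tumbler, the shaker and that end of the carton were visible in the scene camera.
- My first move call was refused as "invalid input", and nothing moved. It worked once I gave every key in each row.

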